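# Roll the sample tube onto the checking line

## Task

On the herb dispensary's cork mat, roll the amber glass tube sideways until it lies centred on the red line, next to the green tube that already lies there, and leave it at rest along the line. Roll it with the fingertips on top, as you would roll a pencil, without pressing hard: do not shove it from beside, do not grip or lift it, and leave the green tube and everything else where they are.

Things in the scene. Friction and masses are not known exactly. Their poses are not given: they have to be found in the camera images.
- amber_tube: round glass tube lying on the mat, amber with a black cap and white paper band, 90 mm long, 36 mm in diameter all along, about 120 g. Origin at its centre, on its axis, 18 mm above the mat; x axis along the tube, level; y and z turn as it rolls. Rolls without slipping, coasts about 7 mm from 0.1 m/s. Pushed on top it rolls; shoved at its flank by a rubbery fingertip it jams and slides.
- green_tube: same kind of tube, green with a white cap, 90 mm long, 36 mm in diameter, already lying on the red line in the lane farther from the robot (65 mm from the line's middle); origin at its centre, 18 mm above the mat, x axis along the tube; leave it where it is
- red_line: red line painted on the mat, 290 mm long, 6 mm wide, flat. Origin at its middle on the mat's upper face; x along the line, away from the robot, y across it, z up. The amber tube starts 55 to 115 mm to either side, parallel within 0.05 rad, about 65 mm nearer the robot than the line's middle, and rolls straight across to it over a free way
- mat: fixed level cork mat, 340 by 460 mm, 8 mm thick, on the table (so its upper face is 8 mm above the table); origin at the centre of its underside, x axis parallel to the red line
- weight_big: small brass weight, 24 mm across and 34 mm high, standing on the cork mat on the other side of the red line from the amber tube, 55 to 115 mm from the line; origin at the centre of its underside; leave it standing
- weight_small: small brass weight, 20 mm across and 26 mm high, standing on the cork mat near its far edge; origin at the centre of its underside; leave it standing
- jar: white ceramic jar with a wooden lid, 60 mm across, 85 mm high, on the table left of the mat; origin at the centre of its underside; leave it
- mortar: white porcelain bowl, 100 mm across the rim, 75 mm high, on the table right of the mat; origin at the centre of its underside; leave it
- scoop: metal spoon lying on the table right of the mat; leave it
- tin: plain steel tin, 54 mm across, 55 mm high, on the table left of the mat; origin at the centre of its underside; leave it
Things that resemble listed ones, but are neither listed nor needed, are in the scene too. Leave any blue or purple look-alike of the amber_tube alone.

How it is judged:
By the outcome, as a careful person would: the job done as asked, in the order asked, and still so for the second after the job is handed in, with the robot touching nothing.
It also fails if it takes over 58 s, if anything falls off the work surface, if the arm or the gripper's body presses on something with over 40 N, if the wrist force passes 120 N, or if a joint passes its speed limit or range.

## Robot

A 6-joint arm with a two-finger parallel gripper is mounted at the origin on the work surface. World frame = base frame: x ahead of the robot, y to its left, z up, the work surface at z = 0. Lengths are in m, angles in rad, forces in N, time in s.
With the tool pointing down it reaches from about 0.375 to 0.9 m from the base axis. Payload 3.1 kg.
Tool frame: the origin (TCP) lies between the finger pads; the fingertips stand 17 mm ahead of it and the grasp point (between the pads) lies 2 mm behind it; z points along the fingers, y is the direction in which the jaws open and shut (so a half turn about z gives the same grasp; the last joint's range is limited). The gripper opens to 87 mm and grips with 3 to 60 N. Pads are 19 mm wide; open, the fingers measure 117 mm over their backs; the gripper's body (75 mm by 190 mm) begins 51 mm behind the grasp point.
Start: joints at [-1.502, 0.527, 1.433, -0, 1.181, -0.178], TCP at [0.153, -0.606, 0.24] pointing down, gripper open.
Joint ranges: [-3.08, 3.08], [-0.75, 2.2], [0.22, 2.44], [-1.43, 4.57], [0, 2.65], [-2.85, 2.85]. Speed limits (rad/s): [2.79, 2.79, 3.14, 3.14, 3.14, 3.14].

## Interface

Orientations are given as a 3x3 rotation matrix whose columns are the frame's x, y, z axes.
In Python, from rig import bot gives the robot as it stands. The module is installed in compiled form; this text tells all that it offers.
- The arm moves only by the tool apply_moves, never from a script. Its argument "increments" is a list that holds one entry, the list of rows, each a list of 7 numbers: the shift along the tool's x, y, z in cm, then the turn, a rotation vector about the tool's x, y, z in degrees, then the finger opening in cm, from 0 to 8.7. A call has 1 to 12 rows; each row is the pose to reach, as a shift and turn from the pose commanded when the call began, along the tool's axes at that moment; what a row does not reach only later rows make up. A row lasts 1/8 s, in which the tool goes at most 62.5 mm and 10.7 degrees, less where a joint would pass 70% of its speed; a pose out of reach is approached as far as the arm can. A call with a gripper value outside its range is refused whole. The fingers move at their own pace and stop on an object; "force" is the grip in N (left out, the last holds). Time passes only in rows, so rows that repeat a pose let the fingers close. It gives the time, the measured TCP pose, the force and the opening at its end, in the units of the state.
- bot.observe(): the state, without advancing time (a new reading comes with each control period).
- bot.grab_frame(name): name is "side" or "top"; returns the picture (480x640x3 uint8, blue, green, red); there is no depth.
- bot.camera_model(name): a dict with "intrinsics" (3x3 intrinsics, pixels), "extrinsics" (4x4, takes a point from camera to world coordinates). Camera axes: x right, y up, looking along -z (the intrinsics and any distortion apply to the point x, -y, -z); pixel columns grow to the right and rows downward; lengths in m; the calibration is good to about 2 mm. A picture is of the moment at which its call begins. camera_model takes no time and is no camera call.
- bot.finish_job(): hands the job in, once; it reports no verdict.
Trained networks look in the newest picture that a camera, given by its name, has taken for a name from the list of things; names that differ only in an ending like _2 or _b are one class to them, and where a whole thing is asked for, a point or a joint stands for the part that bears it (a point fixed in the world has none). Each returns a list of dicts, best first, with "confidence" (0 to 1); they miss things now and then, are a little off and sometimes report something else, mostly with a low value. They report only what shows in the picture. A call takes as long as a camera call. They do not tell look-alikes from the thing itself.
- bot.look_for(camera, target): "bbox" ([left, top, width, height] in pixels, round what is visible of it).
The state is a dict: "time": time; "joints": joint angles; "qd": joint speeds; "joint_torque": joint torques, N m; "eef_pos": TCP position; "eef_rot": TCP orientation; "force": force on the tool from outside, world axes, zero at the start; "torque": the same for the moment, N m; "width": finger opening in m.
Only numpy, scipy, OpenCV 4.12 (cv2) and the standard library are available. Lean on these libraries where they do the work, as an engineer would, in place of code of your own. Each camera call takes 0.05 s, during which the arm holds its last target. There are 200 camera calls.

## Working session

There is one attempt and no reset: what is moved stays moved. The work goes in short steps, Python scripts to look and compute and a tool call to move; the robot and the scene stay as the last step left them, time stands still between calls to the robot, and variables do not carry over. Pictures are saved under pics/ and viewed, about 8 in all and at most 12, crops included, and the job is handed in when it is done.

Besides the shell and the picture viewer there is one more tool, called after "Request:" as name([rows], argument=value, ...), one row to a line, values as JSON. apply_moves: Moves the arm, as the interface text tells. Its arguments: {"type":"object","properties":{"increments":{"type":"array","items":{"type":"array","items":{"type":"array","items":{"type":"number"}}}},"force":{"type":"number"}},"required":["increments"]}

```bash
mkdir -p pics
cat > h.py <<'E'
import numpy as np, cv2
from rig import bot
def ray(cam,u,v):
    m=bot.camera_model(cam);K=np.array(m["intrinsics"]);E=np.array(m["extrinsics"])
    d=np.linalg.solve(K,[u,v,1.]);d=E[:3,:3]@[d[0],-d[1],-d[2]]
    return E[:3,3],d
def onz(cam,u,v,z):
    o,d=ray(cam,u,v);return o+d*(z-o[2])/d[2]
def proj(cam,p):
    m=bot.camera_model(cam);K=np.array(m["intrinsics"]);E=np.array(m["extrinsics"])
    q=E[:3,:3].T@(np.asarray(p)-E[:3,3]);q=K@[q[0],-q[1],-q[2]];return q[:2]/q[2]
E
python3 - <<'E'
from h import *
np.set_printoptions(precision=4,suppress=True)
for c in("top","side"):
    cv2.imwrite(f"pics/{c}0.png",bot.grab_frame(c))
    m=bot.camera_model(c);print(c,m)
    for t in("amber_tube","green_tube","red_line","weight_big","weight_small"):
        print(t,[(np.round(r["bbox"],1).tolist(),round(r["confidence"],2)) for r in bot.look_for(c,t)[:3]])
s=bot.observe();print(s["time"],s["eef_pos"],s["eef_rot"],s["force"])
E
```

```text
top {'intrinsics': array([[535.2679,   0.    , 318.9665],
       [  0.    , 535.2679, 245.0192],
       [  0.    ,   0.    ,   1.    ]]), 'extrinsics': array([[-0.0085,  0.9913, -0.1314,  0.3575],
       [-1.    , -0.0081,  0.0033,  0.0194],
       [ 0.0022,  0.1314,  0.9913,  1.2923],
       [ 0.    ,  0.    ,  0.    ,  1.    ]])}
amber_tube [([181.6, 207.7, 35.9, 39.4], 0.88), ([214.7, 326.6, 21.7, 40.3], 0.81), ([295.8, 237.4, 19.1, 34.7], 0.76)]
green_tube [([341.1, 187.3, 16.7, 36.6], 0.79), ([481.6, 184.5, 43.6, 43.0], 0.42), ([341.5, 179.1, 9.1, 108.7], 0.24)]
red_line [([339.2, 175.3, 12.4, 112.2], 0.56)]
weight_big []
weight_small [([391.7, 170.6, 6.5, 9.0], 0.42)]
side {'intrinsics': array([[462.1195,   0.    , 326.1834],
       [  0.    , 462.1195, 235.5288],
       [  0.    ,   0.    ,   1.    ]]), 'extrinsics': array([[ 0.9951,  0.0555, -0.0817,  0.4328],
       [-0.0984,  0.485 , -0.8689, -0.8082],
       [-0.0085,  0.8727,  0.4881,  0.5263],
       [ 0.    ,  0.    ,  0.    ,  1.    ]])}
amber_tube [([322.5, 184.1, 34.4, 21.7], 0.91), ([208.2, 207.5, 41.4, 12.2], 0.87), ([263.7, 191.9, 38.1, 22.8], 0.75)]
green_tube [([366.0, 260.7, 44.5, 15.2], 0.7)]
red_line [([304.5, 272.9, 24.2, 5.7], 0.71)]
weight_big []
weight_small [([435.8, 296.7, 13.3, 16.7], 0.61)]
0.6 [ 0.1533 -0.6059  0.2396] [[ 0.9695  0.2452  0.    ]
 [ 0.2452 -0.9695 -0.0001]
 [-0.      0.0001 -1.    ]] [ 0.2909 -0.0759  0.0586]
```

View pics/top0.png

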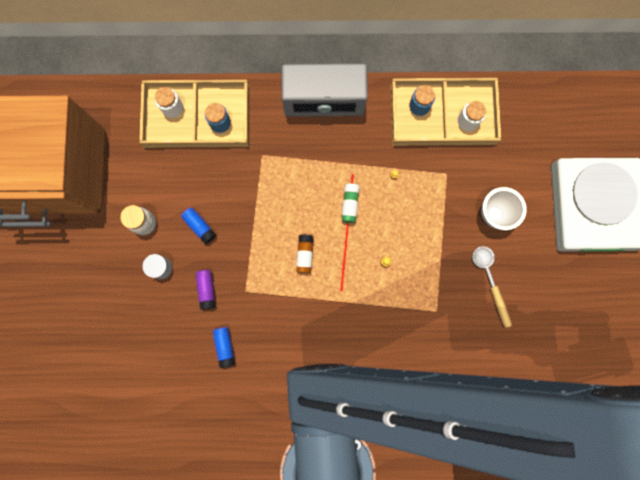

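View pics/side0.png

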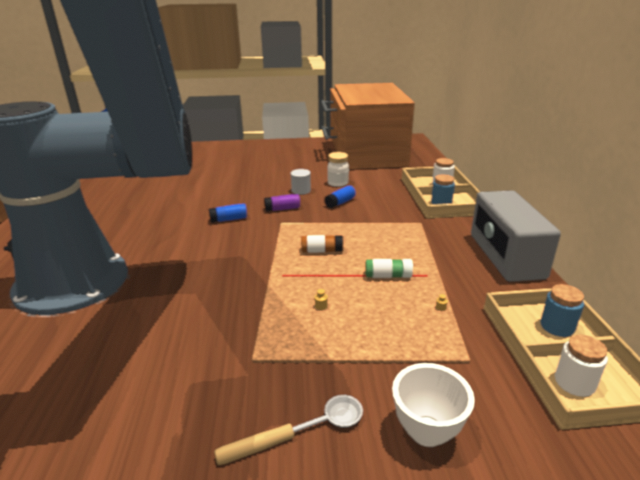

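The top view shows the amber tube at about (305,254) and the red line running from (352,175) to (341,290). The green tube is at (350,203) and the big weight at (386,262). The side view agrees, with amber at (322,244). Next I measure these precisely.

```bash
cat > m.py <<'E'
from h import *
np.set_printoptions(precision=4,suppress=True)
def line():
    out={}
    for cam,roi in(("top",(335,172,360,294)),("side",(275,262,440,285))):
        im=bot.grab_frame(cam).astype(int);x0,y0,x1,y1=roi
        b,g,r=[im[y0:y1,x0:x1,i] for i in range(3)]
        v,u=np.nonzero((r>120)&(r-g>75)&(abs(g-b)<50))
        P=np.array([onz(cam,a+x0,c+y0,.008)[:2] for a,c in zip(u,v)])
        vx,vy,cx,cy=cv2.fitLine(P.astype(np.float32),cv2.DIST_HUBER,0,.001,.001).ravel()
        if vx<0:vx,vy=-vx,-vy
        t=(P-[cx,cy])@[vx,vy];out[cam]=(np.array([cx,cy])+(t.min()+t.max())/2*np.array([vx,vy]),np.arctan2(vy,vx),np.ptp(t),len(P))
    return out
def sil(cam,p,yaw,L=.09,R=.018):
    a=np.array([np.cos(yaw),np.sin(yaw),0]);n=np.array([-a[1],a[0],0]);pts=[]
    for s in(-1,1):
        for t in np.linspace(0,6.283,25):
            pts.append(proj(cam,np.array([*p,.026])+s*L/2*a+R*(np.cos(t)*n+np.array([0,0,np.sin(t)]))))
    return cv2.convexHull(np.array(pts,np.float32))
E
python3 - <<'E'
from m import *
for k,v in line().items():print(k,*v)
top=bot.grab_frame("top");side=bot.grab_frame("side")
for n,(c,(u,v)) in {"amber top":("top",(305,254)),"amber side":("side",(322,244)),"green top":("top",(350,203)),"green side":("side",(389,268))}.items(): print(n,onz(c,u,v,.03))
for n,c,u,v,z in(("big","top",386,262,.03),("big","side",320,299,.025),("small","top",395,174,.03)):print(n,onz(c,u,v,z))
S=8
a=cv2.resize(top[225:285,275:325],None,fx=S,fy=S,interpolation=cv2.INTER_NEAREST)
b=cv2.resize(side[228:263,292:352],None,fx=S-2,fy=S-2,interpolation=cv2.INTER_NEAREST)
h=np.zeros((480,760,3),np.uint8);h[:a.shape[0],:400]=a;h[:b.shape[0],400:400+b.shape[1]]=b
cv2.imwrite("pics/c1.png",h)
E
```

```text
top [ 0.5611 -0.0524] -0.111495376 0.28709121575183544 198
side [ 0.5594 -0.0523] -0.111796655 0.2885441632196299 278
amber top [0.5035 0.0486 0.03  ]
amber side [0.5034 0.0396 0.03  ]
green top [ 0.6261 -0.0602  0.03  ]
green side [ 0.6249 -0.0677  0.03  ]
big [ 0.4829 -0.1433  0.03  ]
big [ 0.4829 -0.1454  0.025 ]
small [ 0.6968 -0.1704  0.03  ]
```

View pics/c1.png

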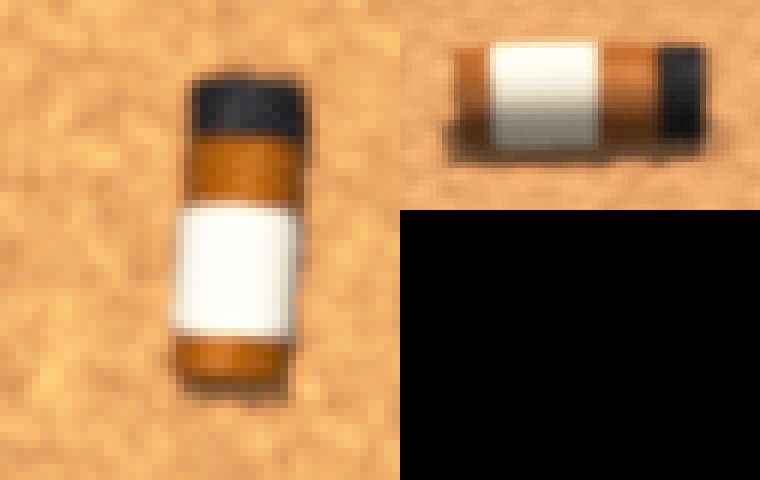

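```bash
cat >> m.py <<'E'
def tube(cam,p,white=150):
    "axis points (world, z=.026) of band and cap centroids near p"
    im=bot.grab_frame(cam);hull=sil(cam,p,-.11,L=.11,R=.03)
    m=np.zeros(im.shape[:2],np.uint8);cv2.fillConvexPoly(m,hull.astype(int),1)
    hsv=cv2.cvtColor(im,cv2.COLOR_BGR2HSV);low=(hsv[...,1]<75)&(m>0)
    res=[]
    for k in(low&(hsv[...,2]>80),(hsv[...,2]<85)&(hsv[...,1]<110)&(m>0)):
        n,l,st,c=cv2.connectedComponentsWithStats(k.astype(np.uint8))
        i=1+np.argmax(st[1:,4]);x,y,w,hh,A=st[i];res.append((onz(cam,*c[i],.026)[:2],A,(w,hh)))
    d=res[1][0]-res[0][0];return res,np.arctan2(d[1],d[0])
def lat(p,c=(.5602,-.0524),a=-.1116):
    d=np.asarray(p)-c;return d@[np.cos(a),np.sin(a)],d@[-np.sin(a),np.cos(a)]
E
python3 - <<'E'
from m import *
for c in("top","side"):
    r,y=tube(c,(.5035,.043));print(c,r,"yaw",y,[lat(q[0]) for q in r])
# far end/near end corners from top crop
for u,v in((305.5,234.7),(303.5,273)):print(onz("top",u,v,.026))
print(bot.observe()["time"])
E
```

```text
top [(array([0.4933, 0.0509]), np.int32(239), (np.int32(17), np.int32(16))), (array([0.5425, 0.0468]), np.int32(72), (np.int32(14), np.int32(7)))] yaw -0.08271560726583796 [(np.float64(-0.07799477152544569), np.float64(0.09518933839124667)), (np.float64(-0.02865474151685392), np.float64(0.09661489166781866))]
side [(array([0.4907, 0.0515]), np.int32(304), (np.int32(18), np.int32(18))), (array([0.5396, 0.0467]), np.int32(88), (np.int32(6), np.int32(15)))] yaw -0.09807525044965235 [(np.float64(-0.08064808044107023), np.float64(0.09550360196072119)), (np.float64(-0.03152114370340354), np.float64(0.09616807199146601))]
[0.5505 0.0472 0.026 ]
[0.4587 0.0524 0.026 ]
0.9
```

Request:
apply_moves([
  [[5,-5.5,0,0,0,2,0],[10,-11,0,0,0,4,0],[15,-16.5,0,0,0,6,0],[20,-22,0,0,0,8,0],[25,-27.5,0,0,0,10,0],[29,-32,0,0,0,12,0],[33,-36.5,2,0,0,14,0],[37,-41,5,0,0,16,0],[41,-45.5,8,0,0,18,0],[45,-50,11,0,0,20,0],[48,-53,13,0,0,20,0],[50.4,-55.8,14,0,0,20,0]],
], force=5)

```text
time: 2.4
eef_pos: [0.4938, 0.0367, 0.109]
eef_rot: [[0.995, -0.101, 0.001], [-0.101, -0.995, -0.0], [0.001, 0.0, -1.0]]
force: [0.6, -0.9, -0.4]
width: 0.0006
```

Request:
apply_moves([
  [[0,0,1.0,0,0,0,0],[0,0,2.0,0,0,0,0],[0,0,3.0,0,0,0,0],[0,0,3.5,0,0,0,0],[0,0,3.5,0,0,0,0],[0,0,3.5,0,0,0,0]],
])

```text
time: 3.15
eef_pos: [0.4928, 0.0345, 0.0751]
eef_rot: [[0.995, -0.102, 0.001], [-0.102, -0.995, -0.0], [0.001, 0.0, -1.0]]
force: [-0.3, 0.0, -0.3]
width: 0.0004
```

Run:
```python
from m import *
s=bot.observe();print(s["time"],s["eef_pos"],s["force"],lat(s["eef_pos"][:2]))
im=[bot.grab_frame("side")[200:280,260:380],bot.grab_frame("top")[200:280,260:380]]
cv2.imwrite("pics/c2.png",np.hstack([cv2.resize(i,(400,267),interpolation=cv2.INTER_CUBIC) for i in im]))
```

```text
3.15 [0.4928 0.0345 0.0751] [-0.2584  0.021  -0.2532] (np.float64(-0.07665892229720445), np.float64(0.07884007721876796))
```

View pics/c2.png

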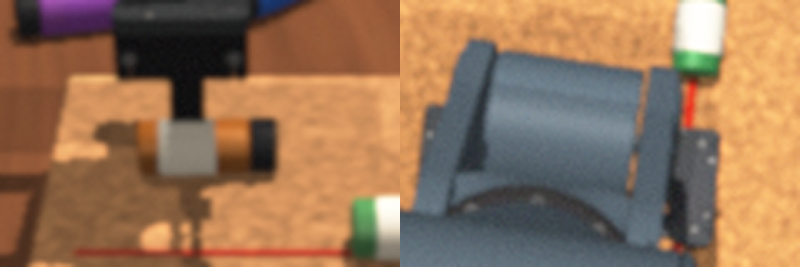

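The tube is upright and untouched, at about (205,148) in the crop's side half. The arm stopped short of the target because of the speed limit, so I correct its position and then descend.

Request:
apply_moves([
  [[0.5,-1.3,0,0,0,0,0],[1.0,-2.6,0.2,0,0,0,0],[1.0,-2.6,0.6,0,0,0,0],[1.0,-2.6,1.0,0,0,0,0],[1.0,-2.6,1.2,0,0,0,0],[1.0,-2.6,1.3,0,0,0,0],[1.0,-2.6,1.4,0,0,0,0]],
])

```text
time: 4.12
eef_pos: [0.5051, 0.0597, 0.0607]
eef_rot: [[0.995, -0.101, -0.0], [-0.101, -0.995, 0.0], [-0.0, 0.0, -1.0]]
force: [-0.3, 1.2, 2.6]
width: 0.0005
```

```bash
cat > s.py <<'E'
from m import *
s=bot.observe();print("tcp",s["eef_pos"],"F",s["force"],"along,lat",np.round(lat(s["eef_pos"][:2]),4))
p=s["eef_pos"][:2]
for c in("side","top"):
  try:
    r,y=tube(c,p);print(c,"yaw",round(float(y),3),[np.round(lat(q[0]),4).tolist()+[int(q[1])] for q in r])
  except Exception as e: print(c,e)
print(bot.observe()["time"])
E
python3 s.py
```

```text
tcp [0.5051 0.0597 0.0607] F [-0.318   1.1706  2.6024] along,lat [-0.0672  0.1052]
side yaw -0.056 [[-0.081, 0.0934, 278], [-0.0314, 0.0962, 90]]
top yaw 1.701 [[-0.0651, 0.1054, 1172], [-0.0678, 0.1162, 132]]
4.225
```

Request:
apply_moves([
  [[0,0.2,0.02,0,0,0,0],[0,0.6,0.02,0,0,0,0],[0,1.1,0.02,0,0,0,0],[0,1.6,0.02,0,0,0,0],[0,2.1,0.02,0,0,0,0],[0,2.6,0.02,0,0,0,0],[0,3.1,0.02,0,0,0,0],[0,3.5,0.02,0,0,0,0],[0,3.8,0.02,0,0,0,0],[0,3.9,0.02,0,0,0,0],[0,3.9,0.02,0,0,0,0]],
])

```text
time: 5.6
eef_pos: [0.502, 0.0209, 0.0606]
eef_rot: [[0.995, -0.101, 0.002], [-0.101, -0.995, -0.0], [0.002, 0.0, -1.0]]
force: [2.2, -0.7, 2.5]
width: 0.0004
```

```bash
python3 s.py
```

```text
tcp [0.502  0.0209 0.0606] F [ 2.2218 -0.7484  2.5   ] along,lat [-0.066   0.0663]
side yaw 0.013 [[-0.0811, 0.0702, 243], [-0.0307, 0.0766, 93]]
top yaw 0.693 [[-0.0646, 0.0675, 1201], [-0.0592, 0.0731, 100]]
5.7
```

Request:
apply_moves([
  [[0,0,-0.4,0,0,0,0],[0,0,-0.8,0,0,0,0],[0,-1.0,-0.8,0,0,0,0],[0,-1.9,-0.8,0,0,0,0],[0,-1.9,-0.5,0,0,0,0],[0,-1.9,-0.2,0,0,0,0],[0,-1.9,-0.02,0,0,0,0],[0,-1.9,0,0,0,0,0]],
])

```text
time: 6.7
eef_pos: [0.503, 0.0399, 0.0607]
eef_rot: [[0.995, -0.102, -0.0], [-0.102, -0.995, 0.0], [-0.0, -0.0, -1.0]]
force: [-0.4, 1.4, 3.8]
width: 0.0003
```

Request:
apply_moves([
  [[0,0.2,0,0,0,0,0],[0,0.6,0,0,0,0,0],[0,1.1,0,0,0,0,0],[0,1.6,0,0,0,0,0],[0,2.1,0,0,0,0,0],[0,2.6,0,0,0,0,0],[0,3.1,0,0,0,0,0],[0,3.5,0,0,0,0,0],[0,3.8,0,0,0,0,0],[0,3.9,0,0,0,0,0],[0,3.9,0,0,0,0,0]],
])

```text
time: 8.07
eef_pos: [0.4998, 0.001, 0.0606]
eef_rot: [[0.995, -0.101, 0.001], [-0.101, -0.995, -0.0], [0.001, 0.0, -1.0]]
force: [1.4, -1.1, 2.3]
width: 0.0006
```

```bash
python3 s.py
python3 - <<'E'
from m import *
im=[bot.grab_frame("side")[200:300,260:410],bot.grab_frame("top")[180:280,270:420]]
cv2.imwrite("pics/c3.png",np.hstack([cv2.resize(i,(400,267),interpolation=cv2.INTER_CUBIC) for i in im]))
E
```

```text
tcp [0.4998 0.001  0.0606] F [ 1.4246 -1.1493  2.2987] along,lat [-0.066   0.0463]
side yaw 0.015 [[-0.0805, 0.0508, 251], [-0.0298, 0.0572, 94]]
top yaw 0.363 [[-0.0647, 0.0474, 1211], [-0.0548, 0.0525, 84]]
8.175
```

View pics/c3.png

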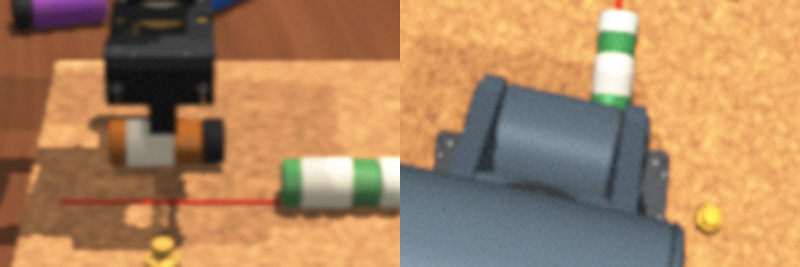

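The side view shows the tube rolling under the fingertip, with its cap at (212,140) in the crop. The green tube and the weights are undisturbed. Two more strokes of the same length.

Request:
apply_moves([
  [[0,0,-0.4,0,0,0,0],[0,0,-0.8,0,0,0,0],[0,-1.0,-0.8,0,0,0,0],[0,-1.9,-0.8,0,0,0,0],[0,-1.9,-0.5,0,0,0,0],[0,-1.9,-0.2,0,0,0,0],[0,-1.9,-0.02,0,0,0,0],[0,-1.9,0,0,0,0,0]],
])

```text
time: 9.28
eef_pos: [0.501, 0.02, 0.0607]
eef_rot: [[0.995, -0.102, -0.0], [-0.102, -0.995, 0.0], [-0.0, -0.0, -1.0]]
force: [-0.8, 1.0, 5.1]
width: 0.0006
```

Request:
apply_moves([
  [[0,0.2,0,0,0,0,0],[0,0.6,0,0,0,0,0],[0,1.1,0,0,0,0,0],[0,1.6,0,0,0,0,0],[0,2.1,0,0,0,0,0],[0,2.6,0,0,0,0,0],[0,3.1,0,0,0,0,0],[0,3.5,0,0,0,0,0],[0,3.8,0,0,0,0,0],[0,3.9,0,0,0,0,0],[0,3.9,0,0,0,0,0]],
])

```text
time: 10.65
eef_pos: [0.4977, -0.0189, 0.0605]
eef_rot: [[0.995, -0.101, 0.001], [-0.101, -0.995, -0.0], [0.001, 0.0, -1.0]]
force: [1.6, -0.7, 1.9]
width: 0.0004
```

```bash
python3 s.py
```

```text
tcp [ 0.4977 -0.0189  0.0605] F [ 1.6386 -0.6674  1.8542] along,lat [-0.0659  0.0263]
side yaw 0.03 [[-0.0797, 0.0308, 255], [-0.0289, 0.038, 105]]
top yaw -0.425 [[-0.0642, 0.0275, 1257], [-0.0511, 0.0233, 34]]
10.75
```

Request:
apply_moves([
  [[0,0,-0.5,0,0,0,0],[0,0,-1.0,0,0,0,0],[0,0,-2,0,0,0,0],[0,-3,-3,0,0,0,0],[0,-6,-3,0,0,0,0],[0,-9,-3,0,0,0,0],[0,-12,-3,0,0,0,0],[0,-15,-3,0,0,0,0],[0,-16,-3,0,0,0,0],[0,-16,-3,0,0,0,0]],
])

```text
time: 12.0
eef_pos: [0.5132, 0.1406, 0.0908]
eef_rot: [[0.995, -0.1, 0.0], [-0.1, -0.995, -0.0], [0.0, 0.0, -1.0]]
force: [-0.5, -0.6, -0.6]
width: 0.0002
```

```bash
cat > v.py <<'E'
import sys
from m import *
p=eval(sys.argv[1])
s=bot.observe();print("tcp",s["eef_pos"],"F",s["force"],np.round(lat(s["eef_pos"][:2]),4))
for c in("side","top"):
    r,y=tube(c,p);print(c,"yaw",round(float(y),3),[np.round(lat(q[0]),4).tolist()+[int(q[1])] for q in r])
im=[bot.grab_frame("side")[205:305,270:420],bot.grab_frame("top")[190:290,270:420]]
cv2.imwrite(sys.argv[2],np.hstack([cv2.resize(i,(400,267),interpolation=cv2.INTER_CUBIC) for i in im]))
print(bot.observe()["time"])
E
python3 v.py "(.498,-.008)" pics/c4.png
```

```text
tcp [0.5132 0.1406 0.0908] F [-0.4628 -0.5801 -0.6206] [-0.0682  0.1866]
side yaw -0.102 [[-0.0787, 0.0377, 327], [-0.029, 0.0382, 105]]
top yaw -0.085 [[-0.075, 0.0373, 233], [-0.0264, 0.0386, 77]]
12.2
```

View pics/c4.png

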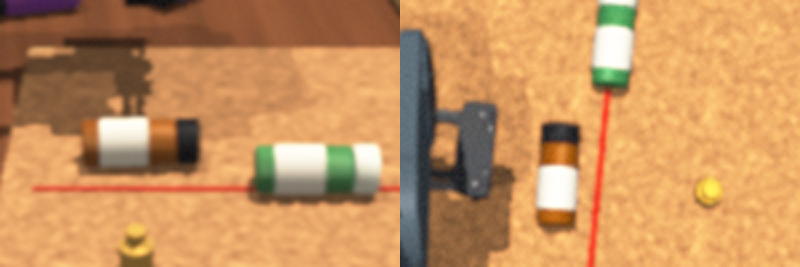

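The tube lies clear, about 37.8 mm from the line and nearly parallel to it. The crop's top half shows it at (558,175) with the line at x≈598. Two strokes of about 19 mm each remain.

Request:
apply_moves([
  [[0,3,0,0,0,0,0],[0.1,6,0,0,0,0,0],[0.2,9,0,0,0,0,0],[0.2,12,0.5,0,0,0,0],[0.2,13.5,1,0,0,0,0],[0.2,13.9,1.6,0,0,0,0],[0.2,13.9,2.2,0,0,0,0],[0.2,13.9,2.7,0,0,0,0],[0.2,13.9,2.9,0,0,0,0],[0.2,13.9,2.98,0,0,0,0],[0.2,13.9,3.0,0,0,0,0]],
])

```text
time: 13.58
eef_pos: [0.5012, 0.0023, 0.0607]
eef_rot: [[0.995, -0.101, -0.0], [-0.101, -0.995, 0.0], [-0.0, -0.0, -1.0]]
force: [-0.6, -0.1, 1.8]
width: 0.0003
```

Request:
apply_moves([
  [[0,0.2,0,0,0,0,0],[0,0.6,0,0,0,0,0],[0,1.1,0,0,0,0,0],[0,1.6,0,0,0,0,0],[0,2.1,0,0,0,0,0],[0,2.6,0,0,0,0,0],[0,3.1,0,0,0,0,0],[0,3.5,0,0,0,0,0],[0,3.8,0,0,0,0,0],[0,3.8,0,0,0,0,0],[0,3.8,0,0,0,0,0]],
])

```text
time: 14.95
eef_pos: [0.4984, -0.0361, 0.0608]
eef_rot: [[0.995, -0.101, 0.002], [-0.101, -0.995, -0.001], [0.002, 0.0, -1.0]]
force: [1.2, -0.4, 5.2]
width: 0.0004
```

Request:
apply_moves([
  [[0,0,-0.5,0,0,0,0],[0,0,-1.0,0,0,0,0],[0,0,-2,0,0,0,0],[0,-3,-3,0,0,0,0],[0,-6,-3,0,0,0,0],[0,-9,-3,0,0,0,0],[0,-12,-3,0,0,0,0],[0,-15,-3,0,0,0,0],[0,-16,-3,0,0,0,0],[0,-16,-3,0,0,0,0]],
])

```text
time: 16.2
eef_pos: [0.5135, 0.1235, 0.0908]
eef_rot: [[0.995, -0.1, -0.0], [-0.1, -0.995, -0.0], [-0.0, 0.0, -1.0]]
force: [1.1, -0.1, 0.1]
width: 0.0005
```

```bash
python3 v.py "(.496,-.026)" pics/c5.png
```

```text
tcp [0.5135 0.1235 0.0908] F [ 1.1024 -0.1403  0.1058] [-0.066   0.1696]
side yaw -0.074 [[-0.0771, 0.017, 360], [-0.028, 0.0188, 105]]
top yaw -0.051 [[-0.0747, 0.0171, 234], [-0.0252, 0.0201, 68]]
16.4
```

Run:
```python
from m import *
a=bot.grab_frame("top")[215:285,300:370];b=bot.grab_frame("side")[235:285,285:365]
cv2.imwrite("pics/c6.png",np.hstack([cv2.resize(a,(420,420),interpolation=cv2.INTER_CUBIC),cv2.copyMakeBorder(cv2.resize(b,(368,230),interpolation=cv2.INTER_CUBIC),0,190,0,0,0)]))
```

```text
(no output)
```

View pics/c6.png

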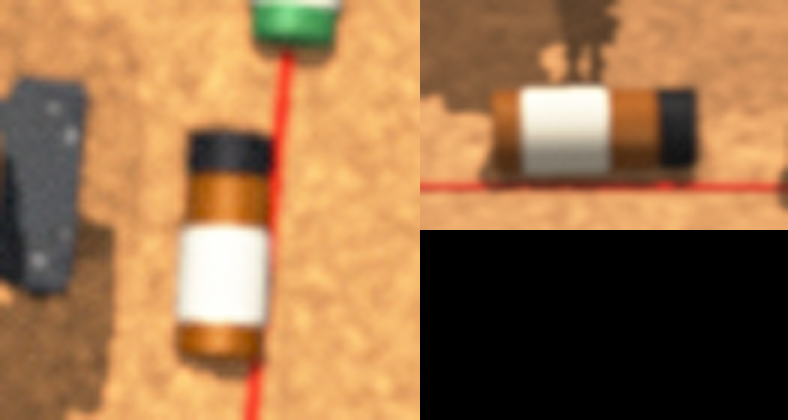

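```bash
cat > f.py <<'E'
from m import *
from scipy.ndimage import map_coordinates as mc
from scipy.optimize import differential_evolution as de
def signed(im,h,eps=1.0):
    p=h.reshape(-1,2);q=np.roll(p,-1,0);S=[]
    for a,b in zip(p,q):
        n=max(2,int(np.linalg.norm(b-a)*2));t=np.linspace(0,1,n,endpoint=False)[:,None];d=b-a;nn=np.array([d[1],-d[0]])/(np.linalg.norm(d)+1e-9)
        m=a+t*d;S.append(np.hstack([m,np.repeat(nn[None],n,0)]))
    S=np.vstack(S);o=0
    for ch in cv2.split(im): 
        o=o+np.abs(mc(ch,[S[:,1]+eps*S[:,3],S[:,0]+eps*S[:,2]],order=1)-mc(ch,[S[:,1]-eps*S[:,3],S[:,0]-eps*S[:,2]],order=1))
    return np.minimum(o,150).mean()
def fit(p0,cams=("top","side")):
    ims={c:cv2.GaussianBlur(bot.grab_frame(c).astype(np.float32),(0,0),.6) for c in cams}
    f=lambda v:-sum(signed(ims[c],sil(c,v[:2],v[2])) for c in cams)
    r=de(f,[(p0[0]-.01,p0[0]+.01),(p0[1]-.01,p0[1]+.01),(-.25,.05)],seed=1,popsize=12,maxiter=50,tol=1e-5)
    return np.round([*lat(r.x[:2]),r.x[2]+.1116],4)
if __name__=="__main__":
    import sys
    for p in eval(sys.argv[1]):
        print(p,*[(c,fit(p,c)) for c in(("top",),("side",),("top","side"))])
E
python3 f.py "[(.496,-.028),(.625,-.060)]"
```

```text
Traceback (most recent call last):
  File "f.py", line 21, in <module>
    print(p,*[(c,fit(p,c)) for c in(("top",),("side",),("top","side"))])
                 ~~~^^^^^
  File "f.py", line 16, in fit
    r=de(f,[(p0[0]-.01,p0[0]+.01),(p0[1]-.01,p0[1]+.01),(-.25,.05)],seed=1,popsize=12,maxiter=50,tol=1e-5)
  File "f.py", line 15, in <lambda>
    f=lambda v:-sum(signed(ims[c],sil(c,v[:2],v[2])) for c in cams)
                ~~~^^^^^^^^^^^^^^^^^^^^^^^^^^^^^^^^^^^^^^^^^^^^^^^^
  File "f.py", line 15, in <genexpr>
    f=lambda v:-sum(signed(ims[c],sil(c,v[:2],v[2])) for c in cams)
                                  ~~~^^^^^^^^^^^^^^
  File "m.py", line 18, in sil
    pts.append(proj(cam,np.array([*p,.026])+s*L/2*a+R*(np.cos(t)*n+np.array([0,0,np.sin(t)]))))
               ~~~~^^^^^^^^^^^^^^^^^^^^^^^^^^^^^^^^^^^^^^^^^^^^^^^^^^^^^^^^^^^^^^^^^^^^^^^^^^^
  File "h.py", line 10, in proj
    m=bot.camera_model(cam);K=np.array(m["intrinsics"]);E=np.array(m["extrinsics"])
ValueError: time passes only in moves, steps and waits
```

Too many camera_model calls; I'll cache the result.

```bash
sed -i 's/m=bot.camera_model(cam);/m=model(cam);/; s/^from rig import bot/from rig import bot\nfrom functools import lru_cache\nmodel=lru_cache(None)(lambda c: bot.camera_model(c))/' h.py
time python3 f.py "[(.496,-.028),(.625,-.060)]"; python3 -c "from m import *;print(bot.observe()['time'])"
```

```text
(0.496, -0.028) (('top',), array([-0.0654,  0.0181,  0.0431])) (('side',), array([-0.064 ,  0.017 ,  0.0654])) (('top', 'side'), array([-0.0642,  0.0181,  0.0441]))
(0.625, -0.06) (('top',), array([ 0.065 , -0.0006, -0.0049])) (('side',), array([ 0.0654, -0.0013,  0.0005])) (('top', 'side'), array([ 0.0651, -0.0011,  0.0042]))
16.95
real	1m19.914s
user	0m55.567s
sys	0m17.368s
```

The fit puts the green tube at lateral −0.001 m with a yaw difference of about 0, which validates the method. The amber tube is 18 mm off the line and tilted about 0.045 rad. I line the tool up with the tube and do the last stroke.

Request:
apply_moves([
  [[0,3,0,0,0,-1,0],[0.1,6,0,0,0,-2,0],[0.1,9,0,0,0,-2,0],[0.1,12,0.5,0,0,-2,0],[0.1,13.8,1,0,0,-2,0],[0.1,14.2,1.6,0,0,-2,0],[0.1,14.2,2.2,0,0,-2,0],[0.1,14.2,2.7,0,0,-2,0],[0.1,14.2,2.9,0,0,-2,0],[0.1,14.2,2.98,0,0,-2,0],[0.1,14.2,3.0,0,0,-2,0]],
])

```text
time: 18.32
eef_pos: [0.5002, -0.0177, 0.0607]
eef_rot: [[0.998, -0.066, -0.0], [-0.066, -0.998, 0.0], [-0.0, -0.0, -1.0]]
force: [0.3, -0.1, 2.2]
width: 0.0003
```

Request:
apply_moves([
  [[0,0.2,0,0,0,0,0],[0,0.6,0,0,0,0,0],[0,1.1,0,0,0,0,0],[0,1.6,0,0,0,0,0],[0,2.1,0,0,0,0,0],[0,2.6,0,0,0,0,0],[0,3.1,0,0,0,0,0],[0,3.5,0,0,0,0,0],[0,3.7,0,0,0,0,0],[0,3.7,0,0,0,0,0],[0,3.7,0,0,0,0,0],[0,3.7,0,0,0,0,0]],
])

```text
time: 19.82
eef_pos: [0.4978, -0.055, 0.0608]
eef_rot: [[0.998, -0.066, 0.0], [-0.066, -0.998, -0.0], [0.0, 0.0, -1.0]]
force: [-1.6, 0.3, 6.0]
width: 0.0009
```

Request:
apply_moves([
  [[0,0,-0.5,0,0,0,0],[0,0,-1.0,0,0,0,0],[0,0,-2,0,0,0,0],[0,-3,-3,0,0,0,0],[0,-6,-3,0,0,0,0],[0,-9,-3,0,0,0,0],[0,-12,-3,0,0,0,0],[0,-15,-3,0,0,0,0],[0,-16,-3,0,0,0,0],[0,-16,-3,0,0,0,0]],
])

```text
time: 21.08
eef_pos: [0.5085, 0.1049, 0.0908]
eef_rot: [[0.998, -0.065, 0.0], [-0.065, -0.998, -0.0], [0.0, 0.0, -1.0]]
force: [0.4, 0.0, -0.5]
width: 0.0006
```

```bash
python3 v.py "(.495,-.045)" pics/c7.png; python3 f.py "[(.495,-.045)]"
```

```text
tcp [0.5085 0.1049 0.0908] F [ 0.4058  0.0148 -0.4783] [-0.0689  0.1506]
side yaw -0.102 [[-0.0765, -0.0014, 361], [-0.0275, -0.0009, 115]]
top yaw -0.067 [[-0.0733, -0.0014, 236], [-0.0247, 0.0008, 75]]
21.275
(0.495, -0.045) (('top',), array([-0.0655, -0.0004,  0.0629])) (('side',), array([-0.0629, -0.0025,  0.0078])) (('top', 'side'), array([-0.0643, -0.0018,  0.0208]))
```

View pics/c7.png

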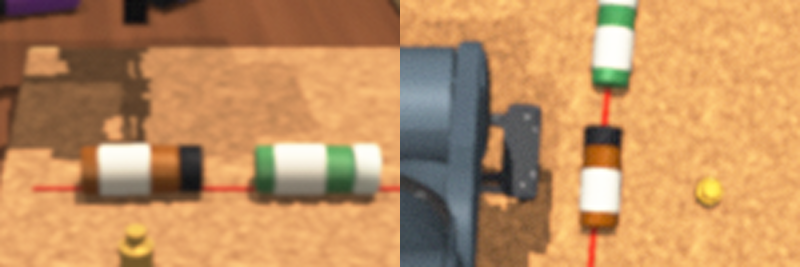

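The amber tube lies on the line, in line with the green tube and within about 1 mm of where the green one sits. The gripper is clear and touching nothing, so I hand the job in.

Run:
```python
from m import *
for c in("top","side"):
    r,y=tube(c,(.495,-.045));print(c,[np.round(lat(q[0]),4) for q in r])
print(bot.observe()["time"]);print(bot.finish_job())
```

```text
top [array([-0.0733, -0.0016]), array([-0.0248,  0.0012])]
side [array([-0.0765, -0.0013]), array([-0.0274,  0.0001])]
21.575
the job is handed in; nothing more can be done
None
```

The amber tube now lies on the red line next to the green tube, at rest. I rolled it about 96 mm in five light strokes with the closed fingertips on top. At the ends of the moves the wrist force read at most about 6 N. I handed the job in at about 21.6 s with the gripper clear and touching nothing.

- **Position:** the last fits put the amber tube's axis between −0.4 and −2.5 mm from the line's middle, depending on the camera. The same fit put the green tube about 1 mm to the same side. The amber tube is therefore centred to within about 1–2 mm.
- **At rest:** a second look about 0.3 s later gave the same position within 1 mm.
- **Angle:** the cameras disagreed here. The top view gave about 0.06 rad off the line, the side view 0.01, and the combined fit 0.02. One stroke earlier the combined fit gave 0.044 rad. The tube seems to have kept a small skew, possibly from its start, and I did not try to twist it straight.
- **Everything else:** in the last pictures the green tube and the big weight stood where they were. I did not check the other items again after the first pictures.

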